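# Pull the spice crate out from under the wire rack with the pull hook

## Task

Pick up the wooden-handled pull hook, hook its steel tooth over the front wall of the spice crate under the wire rack, and drag the crate forward until its front wall stands at least 3 cm out past the front of the rack. Then unhook and lay the hook down on the washer top clear of the crate. Move the crate with the hook only, not with the fingers; keep both spice jars standing in it, and leave the other things where they are.

Things in the scene. Friction and masses are not known exactly. Their poses are not given: they have to be found in the camera images.
- pull_hook: Loose pull hook, 0.14 kg, standing on handle and tooth. Origin: centre of handle underside; x from handle to tooth, z up. Wooden handle 110 x 24 x 44 mm (x -55..55, z 0..44; grip across the 24). Steel rod 8 mm thick at z 37 runs to a flat tooth at x = 185, 5 mm thick, 30 wide, hanging from z 41 to 0 (33 mm below the rod). Balances near x = +20.
- hook_tip (a point): Middle of the lower edge of the hook's tooth: at (185, 0, 0) mm in the frame of pull_hook.
- crate: Loose open slatted crate of pale wood on the washer top under the rack, 130 deep (x) x 170 wide x 62 mm high, 0.3 to 0.5 kg plus two jars; slides on the bare top. Origin: centre of underside; x to its back, away from the robot. Walls 8 mm, floor 6 mm. Solid front wall; behind its inner face (x = -57 mm) at least 45 mm is free before the jars.
- crate_lip (a point): Middle of the top edge of the crate's front wall (middle of its thickness): at (-61, 0, 62) mm in the frame of crate.
- rack: Fixed steel wire riser rack on the washer, 210 deep (x) x 300 wide (y), legs 8 mm thick at the corners, open in front and below. Wire top at z 176 to 184 mm; fingers do not pass through it. Origin: centre of its footprint at z = 0; x to its back, front edge at x = -105 mm. Small things up to 61 mm tall stand on it.
- rack_front (a point): Middle of the rack's top front wire: at (-105, 0, 180) mm in the frame of rack.
- spice_a: Glass spice jar with a round yellow-brown cap, 42 x 42 x 96 mm, standing loose in the rear half of the crate. Origin: centre of its underside, z up.
- spice_b: Glass spice jar with a round black cap, 45 x 45 x 105 mm, standing loose in the rear half of the crate. Origin: centre of its underside, z up.
- tray_cup_a: Bystander: upturned cream cup, 51 mm tall, on the rack. Origin: centre of its underside.
- tray_cup_b: Bystander: upturned cream cup with a thin line, 56 mm tall, on the rack. Origin: centre of its underside.
- tray_glass_c: Bystander: small upturned glass, 49 mm wide, 61 mm tall, on the rack. Origin: centre of its underside.
- salt_shaker: Bystander: glass shaker with a grey domed top, 44 mm wide, 90 mm tall, on the washer top at one side, in front of the rack. Origin: centre of its underside.
- sweetener: Bystander: small brown dropper bottle with a black top, 33 mm wide, 102 mm tall, on the washer top at one side, in front of the rack. Origin: centre of its underside.
- peg_a: Bystander: purple clothes peg, 15 x 72 x 12 mm, lying on the front half of the wire rack. Origin: centre of its underside.

How it is judged:
By the outcome, as a careful person would: the job done as asked, in the order asked, and still so for the second after the job is handed in, with the robot touching nothing.
It also fails if it takes over 58 s, if anything falls off the work surface, if the arm or the gripper's body presses on something with over 40 N, if the wrist force passes 120 N, or if a joint passes its speed limit or range.

## Robot

A 6-joint arm with a two-finger parallel gripper is mounted at the origin on a cart in front of the work surface, level with it; the furniture and walls round the work are solid. World frame = base frame: x ahead of the robot, y to its left, z up, the work surface at z = 0. Lengths are in mm, angles in rad, forces in N, time in s.
With the tool pointing down it reaches from about 300 to 875 mm from the base axis. Payload 6.4 kg.
Tool frame: the origin (TCP) lies at the very end of the fingers, on their centre line; the grasp point (between the pads) lies robot.grip_depth behind it (robot.grip_depth is the distance from the TCP to the grasp point, in mm); z points along the fingers, y is the line along which they close (so a half turn about z gives the same grasp; the last joint's range is limited). The gripper opens to 85 mm and grips with 20 to 120 N. Pads are 22 mm wide; open, the fingers measure 114 mm over their backs; the gripper's body (76 mm by 85 mm) begins 54 mm behind the grasp point. The pads swing forward as they close: fully open they stand 13 mm farther back than shut.
Start: joints at [-1.385, 0.181, 1.607, -0, 1.354, -0.206], TCP at [219.582, -531.437, 231.288] pointing down, gripper open.
Joint ranges: [-2.99, 2.99], [-0.89, 2.07], [0.3, 2.58], [-1.14, 4.28], [0, 2.63], [-3.12, 3.12]. Speed limits (rad/s): [2.57, 2.57, 3.01, 3.14, 3.14, 3.14].

## Interface

Orientations are given as a 3x3 rotation matrix whose columns are the frame's x, y, z axes.
In Python, from rig import robot, hand, kinematics, viewer gives the robot as it stands. Calls block until the motion is done:
- robot.goto(position, orientation): joint-space move of the TCP to a pose.
- robot.move_straight(position, orientation=None, rate=150): straight line of the TCP; orientation=None keeps the orientation; rate is the mean speed in mm/s.
- robot.move_j(angles): joint-space move.
- hand.move_gripper(opening): finger opening in mm; the grip force is fixed at half the most; returns when the fingers have stopped.
- robot.pause(seconds).
- kinematics.inverse_kinematics(position, orientation): joint angles nearest the present ones, or None.
- robot.get_obs(): the state.
- viewer.camera(name): name is "scene" or "side" or "wrist"; returns the picture (384x512x3 uint8, red, green, blue); there is no depth.
- viewer.camera_params(name): a dict with "vertical_fov" (degrees; the focal length in pixels is half the picture's height over the tangent of half this angle, whatever the lens; pixels are square), "cx", "cy" (the principal point, pixels), "T" (4x4, takes a point from camera to world coordinates); the wrist camera has in their place "hand_eye" (4x4, takes a point from camera to tool coordinates, whose origin is the TCP and whose axes are the flange's). Camera axes: x right, y down, z forward; pixel columns grow to the right and rows downward; lengths in mm; the calibration is good to about 2 mm. A picture is of the moment at which its call begins: read the wrist's pose just before it. camera_params takes no time and is no camera call.
A pose or a line that the arm cannot do raises robot.IKError and nothing moves.
- robot.hand_in(): hands the job in; it is judged then, once.
Trained networks look in the newest picture that a camera, given by its name, has taken for a name from the list of things; names that differ only in an ending like _2 or _b are one class to them, and where a whole thing is asked for, a point or a joint stands for the part that bears it (a point fixed in the world has none). Each returns a list of dicts, best first, with "conf" (0 to 1); they miss things now and then, are a little off and sometimes report something else, mostly with a low value. They report only what shows in the picture. A call takes as long as a camera call.
- viewer.look_for(camera, target): "point" ([column, row] in pixels, amid what is visible of it).
The state is a dict: "clock": time; "q": joint angles; "dq": joint speeds; "effort": joint torques, N m; "tool_pos": TCP position; "tcp_rot": TCP orientation; "wrist_force": force on the tool from outside, world axes, zero at the start; "wrist_torque": the same for the moment, N m; "grip_width": finger opening in mm; "grip_force": force on a finger pad.
Only numpy, scipy, OpenCV 4.12 (cv2) and the standard library are available. Lean on these libraries where they do the work, as an engineer would, in place of code of your own. Each camera call takes 0.05 s, during which the arm holds its last target. There are 200 camera calls.

## Working session

There is one attempt and no reset: what is moved stays moved. The work goes in short steps, each a Python script; the robot and the scene stay as the last script left them, time stands still between calls to the robot, and variables do not carry over. Pictures are saved under pics/ and viewed, at most 10 in all, crops included, and the job is handed in when it is done.

```bash
mkdir -p pics; cat > h.py <<'E'
import numpy as np, cv2
from rig import robot, hand, kinematics, viewer
def cam(n):
    p=viewer.camera_params(n); f=192/np.tan(np.radians(p["vertical_fov"])/2)
    if "T" in p: T=np.array(p["T"])
    else:
        o=robot.get_obs(); W=np.eye(4); W[:3,:3]=o["tcp_rot"]; W[:3,3]=o["tool_pos"]; T=W@np.array(p["hand_eye"])
    return f,p["cx"],p["cy"],T
def ray(c,uv):
    f,cx,cy,T=c; d=T[:3,:3]@np.array([(uv[0]-cx)/f,(uv[1]-cy)/f,1]); return T[:3,3],d
def onz(c,uv,z):
    o,d=ray(c,uv); return o+d*(z-o[2])/d[2]
def proj(c,P):
    f,cx,cy,T=c; q=np.linalg.inv(T)@np.append(P,1); return np.array([cx+f*q[0]/q[2],cy+f*q[1]/q[2]])
def tri(rs):
    A=np.zeros((3,3));b=np.zeros(3)
    for o,d in rs:
        d=d/np.linalg.norm(d);M=np.eye(3)-np.outer(d,d);A+=M;b+=M@o
    p=np.linalg.solve(A,b); return p,[round(float(np.linalg.norm(np.cross(p-o,d/np.linalg.norm(d)))),1) for o,d in rs]
def snap(n,fn=None):
    c=cam(n); im=viewer.camera(n)
    if fn: cv2.imwrite("pics/"+fn+".png",im[:,:,::-1])
    return c,im
E
python3 - <<'E'
from h import *
np.set_printoptions(precision=1,suppress=True)
print(robot.grip_depth)
C={}
ims=[]
for n in("scene","side","wrist"):
    C[n],im=snap(n); ims.append(im)
    print(n,C[n][3][:3,3],C[n][3][:3,2])
    cv2.imwrite(f"pics/{n}0.png",im[:,:,::-1])
for t in("pull_hook","hook_tip","crate","crate_lip","rack","rack_front","spice_a","spice_b","salt_shaker","sweetener","peg_a","tray_cup_a","tray_glass_c"):
    for n in C:
        r=viewer.look_for(n,t)
        print(t,n,[(np.round(x["point"]).tolist(),round(x["conf"],2)) for x in r[:3]])
cv2.imwrite("pics/a.png",cv2.resize(np.hstack(ims[:2]),(800,300))[:,:,::-1])
print(robot.get_obs()["clock"])
E
```

```text
18.700000000000003
scene [166.4 735.4 529.2] [ 0.5 -0.7 -0.4]
side [ 573.5 -738.5  444.7] [ 0.1  0.9 -0.4]
wrist [ 289.9 -502.8  372.7] [-0.3 -0.1 -1. ]
pull_hook scene [([311.0, 267.0], 0.76), ([265.0, 152.0], 0.29)]
pull_hook side [([179.0, 224.0], 0.67)]
pull_hook wrist []
hook_tip scene [([311.0, 268.0], 0.67)]
hook_tip side [([178.0, 224.0], 0.81)]
hook_tip wrist []
crate scene [([238.0, 211.0], 0.89)]
crate side [([302.0, 243.0], 0.71)]
crate wrist []
crate_lip scene [([240.0, 207.0], 0.73)]
crate_lip side [([302.0, 246.0], 0.73)]
crate_lip wrist []
rack scene [([239.0, 171.0], 0.86)]
rack side []
rack wrist []
rack_front scene [([236.0, 174.0], 0.9)]
rack_front side [([288.0, 192.0], 0.59)]
rack_front wrist []
spice_a scene [([222.0, 203.0], 0.88), ([234.0, 180.0], 0.74), ([239.0, 209.0], 0.71)]
spice_a side [([314.0, 216.0], 0.75), ([331.0, 220.0], 0.75)]
spice_a wrist []
spice_b scene [([222.0, 203.0], 0.88), ([234.0, 180.0], 0.74), ([239.0, 209.0], 0.71)]
spice_b side [([314.0, 216.0], 0.75), ([331.0, 220.0], 0.75)]
spice_b wrist []
salt_shaker scene [([327.0, 191.0], 0.7)]
salt_shaker side [([224.0, 293.0], 0.62)]
salt_shaker wrist []
sweetener scene [([221.0, 275.0], 0.95)]
sweetener side [([237.0, 187.0], 0.58)]
sweetener wrist []
peg_a scene [([268.0, 154.0], 0.61)]
peg_a side [([282.0, 178.0], 0.68), ([238.0, 186.0], 0.4)]
peg_a wrist []
tray_cup_a scene [([203.0, 161.0], 0.73), ([236.0, 143.0], 0.55)]
tray_cup_a side [([306.0, 144.0], 0.81), ([328.0, 165.0], 0.6)]
tray_cup_a wrist []
tray_glass_c scene [([219.0, 143.0], 0.89), ([220.0, 276.0], 0.15)]
tray_glass_c side [([322.0, 144.0], 0.66)]
tray_glass_c wrist []
2.1
```

View pics/scene0.png

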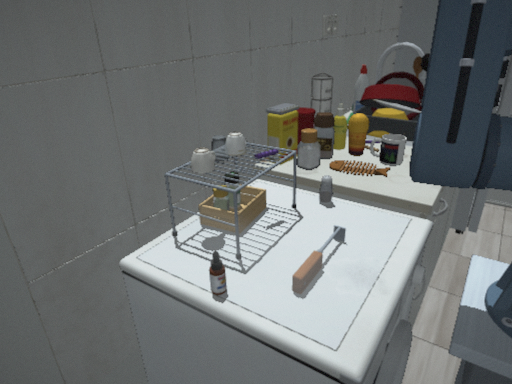

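View pics/side0.png

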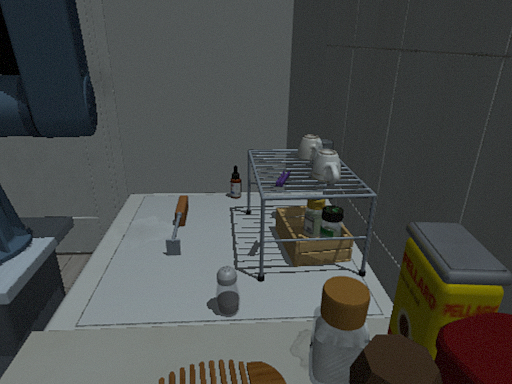

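```bash
python3 - <<'E'
import cv2,numpy as np
s=cv2.imread("pics/scene0.png");d=cv2.imread("pics/side0.png")
a=cv2.resize(s[130:300,160:360],(706,600),interpolation=cv2.INTER_CUBIC);cv2.imwrite("pics/cs.png",a)
b=cv2.resize(d[140:290,160:375],(800,558),interpolation=cv2.INTER_CUBIC);cv2.imwrite("pics/cd.png",b)
from h import *
np.set_printoptions(precision=1,suppress=True)
S=cam("scene");D=cam("side")
for n,p in dict(lb=(174,234),lf=(238,257),rf=(294,206),salt=(327,200),sweet=(219,292),tooth=(338,240),hand=(309,275)).items(): print(n,onz(S,p,0)[:2])
for n,p in dict(rf=(262,274),rb=(365,269),lf=(249,213),tooth=(173,254),hand=(181,224)).items(): print(n,onz(D,p,0)[:2])
E
```

```text
lb [840.2 157.4]
lf [627.3 151.9]
rf [ 637.8 -154.1]
salt [ 567.7 -243.3]
sweet [586.7 276. ]
tooth [449.  -45.2]
hand [448.9 123.5]
rf [ 636.7 -125.9]
rb [ 856.6 -118.9]
lf [625.  156.8]
tooth [444.5 -42.2]
hand [445.3  99.4]
```

View pics/cs.png

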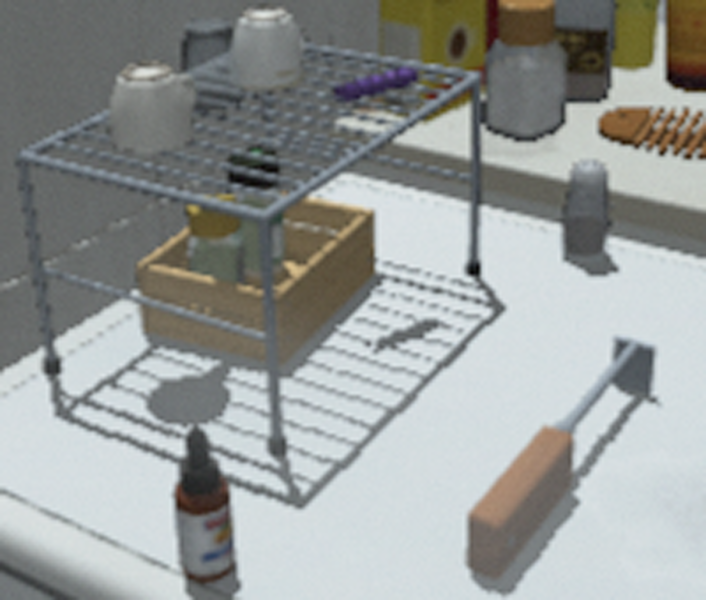

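View pics/cd.png

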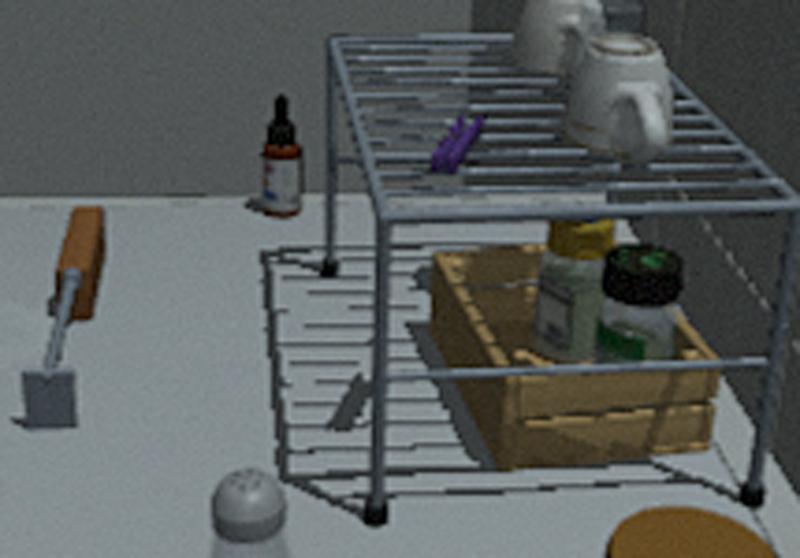

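```bash
python3 - <<'E'
from h import *
from scipy.optimize import least_squares
np.set_printoptions(precision=3,suppress=True)
S=cam("scene");D=cam("side")
def cs(u,v): return 160+u/3.53,130+v/3.53
def cd(u,v): return 160+u/3.721,140+v/3.721
def fit(obs,x0):
    def W(x,p): c,s=np.cos(x[2]),np.sin(x[2]); return np.array([x[0]+c*p[0]-s*p[1],x[1]+s*p[0]+c*p[1],p[2]])
    r=least_squares(lambda x:np.concatenate([proj(k,W(x,p))-q for k,p,q in obs]),x0,x_scale=[10,10,.1],loss="soft_l1",f_scale=2)
    print(r.x, r.fun.reshape(-1,2).round(1).tolist()); return r.x
R=[(S,(-101,146,4),cs(278,450)),(S,(-101,-146,4),cs(474,270)),(S,(101,146,4),cs(52,370)),
(S,(-101,146,180),cs(268,212)),(S,(-101,-146,180),cs(476,76)),(S,(101,146,180),cs(22,155)),
(D,(-101,-146,180),cd(382,212)),(D,(-101,146,180),cd(335,40)),(D,(101,-146,180),cd(797,203)),
(D,(-101,-146,4),cd(375,518)),(D,(101,-146,4),cd(752,497)),(D,(-101,146,4),cd(328,270))]
print("rack");r=fit(R,[735,0,0])
K=[(S,(-65,85,62),cs(276,280)),(S,(-65,-85,62),cs(374,210)),(S,(65,85,62),cs(142,265)),(S,(-65,85,0),cs(283,358)),
(D,(-65,-85,62),cd(508,380)),(D,(-65,85,62),cd(433,255)),(D,(65,-85,62),cd(718,362)),(D,(-65,-85,0),cd(500,468))]
print("crate");k=fit(K,[740,0,0])
c,s=np.cos(k[2]),np.sin(k[2]);print("lip",k[0]-61*c,k[1]-61*s,"rack front",r[0]-105*np.cos(r[2]),r[1]-105*np.sin(r[2]))
o=robot.get_obs();print(o["tcp_rot"]);print(np.array(viewer.camera_params("wrist")["hand_eye"]))
down=lambda a:np.array([[np.cos(a),np.sin(a),0],[np.sin(a),-np.cos(a),0],[0,0,-1]])
for a in (0,np.pi,np.pi/2,-np.pi/2):print(a,kinematics.inverse_kinematics([450,100,200],down(a)),kinematics.inverse_kinematics([480,0,60],down(a)))
E
```

```text
rack
[731.482   6.356   0.032] [[0.3, -2.2], [-1.3, 0.0], [2.9, -1.1], [-0.6, 0.3], [-0.8, 0.2], [2.8, -0.1], [1.5, 0.4], [0.1, 0.5], [-3.1, -0.1], [1.2, -1.8], [-3.1, -1.0], [1.4, 0.4]]
crate
[761.309 -15.046   0.119] [[0.8, 4.2], [0.7, -0.9], [-1.9, -0.8], [-0.1, 2.1], [-0.6, 0.3], [-0.3, -1.3], [2.0, -0.1], [-0.2, 2.0]]
lip 700.7439982736242 -22.316957004788062 rack front 626.534766445407 3.0348540027594493
[[ 0.924  0.382 -0.   ]
 [ 0.382 -0.924 -0.   ]
 [-0.     0.    -1.   ]]
[[   0.      -0.955   -0.295   75.81 ]
 [   1.       0.      -0.       0.692]
 [   0.      -0.295    0.955 -142.272]
 [   0.       0.       0.       1.   ]]
0 [-0.04  -0.049  1.916 -0.     1.274  1.531] [-0.248  0.209  1.967 -0.     0.965  1.323]
3.141592653589793 [-0.04  -0.049  1.916 -0.     1.274 -1.611] [-0.248  0.209  1.967 -0.     0.965 -1.819]
1.5707963267948966 [-0.04  -0.049  1.916 -0.     1.274 -0.04 ] [-0.248  0.209  1.967 -0.     0.965 -0.248]
-1.5707963267948966 [-0.04  -0.049  1.916 -0.     1.274  3.102] [-0.248  0.209  1.967 -0.     0.965  2.894]
```

```bash
cat >> h.py <<'E'
down=lambda a:np.array([[np.cos(a),np.sin(a),0],[np.sin(a),-np.cos(a),0],[0,0,-1]])
E
python3 - <<'E'
from h import *
robot.goto([447,60,250],down(np.pi/2))
c,im=snap("wrist","w1"); print(robot.get_obs()["clock"],c[0])
for t in("pull_hook","hook_tip"): print(t,[(np.round(x["point"]),x["conf"]) for x in viewer.look_for("wrist",t)])
np.save("w1.npy",np.append([c[0],c[1],c[2]],c[3].ravel()))
E
```

```text
4.4167 297.8861930401761
pull_hook [(array([252., 118.]), 0.89)]
hook_tip [(array([255., 116.]), 0.94)]
```

View pics/w1.png

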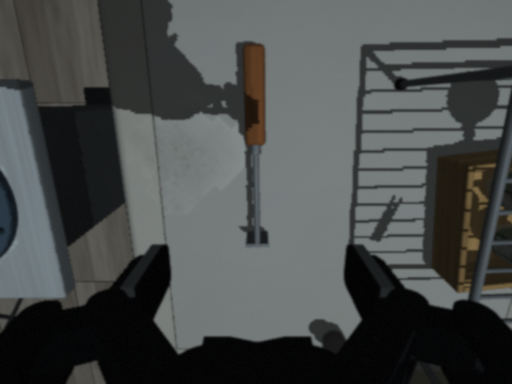

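```bash
python3 - <<'E'
from h import *
np.set_printoptions(precision=1,suppress=True)
v=np.load("w1.npy");c=(v[0],v[1],v[2],v[3:].reshape(4,4))
for p,z in(((254,43.5),44),((255.5,145),44),((256,190),41),((257,234),41)):print(p,onz(c,p,z))
im=cv2.imread("pics/w1.png")
for r in (60,80,100,120,135):
    row=im[r].astype(int); m=np.where((row[:,2]-row[:,0]>25)&(np.arange(512)>225)&(np.arange(512)<290))[0]; print(r,m.min(),m.max(),onz(c,(m.min(),r),44)[:2],onz(c,(m.max()+1,r),44)[:2])
col=im[:,255].astype(int);m=np.where(col[:,2]-col[:,0]>25)[0];print(m.min(),m.max())
E
```

```text
(254, 43.5) [444.8 191.2  44. ]
(255.5, 145) [446.1  83.7  44. ]
(256, 190) [446.6  27.9  41. ]
(257, 234) [447.8 -31.4  41. ]
60 244 263 [434.  175.1] [455.5 175. ]
80 245 263 [434.8 154.9] [455.6 154.8]
100 255 264 [445.7 133.9] [456.9 133.9]
120 257 264 [447.9 112.1] [457.  112.1]
135 246 264 [435.2  95.2] [457.2  95.2]
45 143
```

```bash
cat >> h.py <<'E'
A0=np.pi/2+.012; G0=np.array([445.3,165.5,8.]); A1=np.pi+.119
LIP=np.array([700.7,-22.3]); DIR=np.array([np.cos(.119),np.sin(.119)])
def tcp(t,z): # tip t mm beyond lip middle along crate axis, tip height z
    return np.append(LIP+DIR*(t-213),z+8)
E
python3 - <<'E'
from h import *
np.set_printoptions(precision=1,suppress=True)
hand.move_gripper(60)
robot.goto(G0+[0,0,70],down(A0))
robot.move_straight(G0,rate=120)
hand.move_gripper(10)
o=robot.get_obs();print(o["grip_width"],o["grip_force"],o["wrist_force"])
robot.move_straight(G0+[0,0,112],rate=150)
robot.goto(tcp(-103,115),down(A1))
robot.move_straight(tcp(-103,80),rate=100)
o=robot.get_obs();print(o["clock"],o["grip_width"],o["tool_pos"],o["q"],o["wrist_force"])
C,d=snap("side","d2");_,s=snap("scene","s2")
print([viewer.look_for(n,"hook_tip")[:1] for n in("side","scene")], proj(C,np.append(LIP+DIR*-103,80)),proj(cam("scene"),np.append(LIP+DIR*-103,80)))
cv2.imwrite("pics/v2.png",cv2.resize(np.hstack([d[120:320,120:380],s[120:320,160:420]]),(800,308),interpolation=cv2.INTER_CUBIC)[:,:,::-1])
E
```

```text
23.45334646657602 59.73880469799042 [-1.   0.2  6. ]
10.2 23.17905191709218 [386.9 -59.7  88. ] [-0.5 -0.   2.2 -0.   1.  -2.1] [ 0.9 -0.  -1. ]
[[{'point': [169.5, 214.1], 'conf': 0.69}], [{'point': [343.6, 203.7], 'conf': 0.83}]] [241.9 219.3] [286.2 201. ]
```

View pics/v2.png

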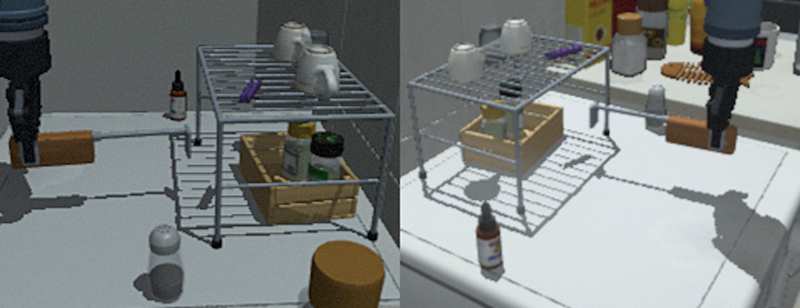

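```bash
python3 - <<'E'
from h import *
np.set_printoptions(precision=1,suppress=True)
robot.move_straight(tcp(-100,87),rate=100)
robot.move_straight(tcp(22,87),rate=120)
o=robot.get_obs();print(o["clock"],o["wrist_force"])
robot.move_straight(tcp(22,42),rate=80)
o=robot.get_obs();print(o["clock"],o["grip_width"],o["tool_pos"],o["wrist_force"])
C,d=snap("side","d3");S,s=snap("scene","s3")
print(proj(C,np.append(LIP+DIR*22,42)),proj(S,np.append(LIP+DIR*22,42)))
cv2.imwrite("pics/v3.png",cv2.resize(np.hstack([d[160:280,200:360],s[130:250,190:350]]),(800,300),interpolation=cv2.INTER_CUBIC)[:,:,::-1])
E
```

```text
11.8167 [ 0.5  0.1 -2.2]
12.5333 23.42651948294642 [511.2 -45.   50.1] [-0.1  0.1 -1.7]
[295.6 230. ] [245.9 204.8]
```

View pics/v3.png

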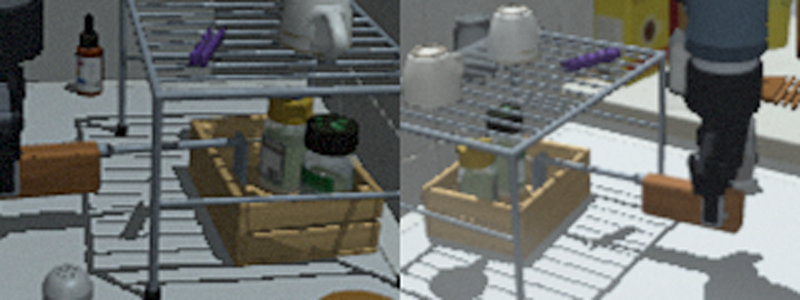

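```bash
python3 - <<'E'
from h import *
np.set_printoptions(precision=1,suppress=True)
robot.move_straight(tcp(22,39),rate=50)
robot.move_straight(tcp(9,39),rate=30)
robot.move_straight(tcp(-50,39),rate=45)
o=robot.get_obs();print(o["clock"],o["wrist_force"],o["grip_width"])
robot.move_straight(tcp(-115,39),rate=45)
o=robot.get_obs();print(o["clock"],o["tool_pos"],o["wrist_force"])
C,d=snap("side","d4");S,s=snap("scene","s4")
cv2.imwrite("pics/v4.png",cv2.resize(np.hstack([d[150:290,170:370],s[130:270,180:380]]),(800,280),interpolation=cv2.INTER_CUBIC)[:,:,::-1])
E
```

```text
14.925 [ 3.3 -0.6 -0.3] 23.80175221433014
16.5167 [374.9 -61.2  46.9] [ 1.7  0.9 -1.2]
```

View pics/v4.png

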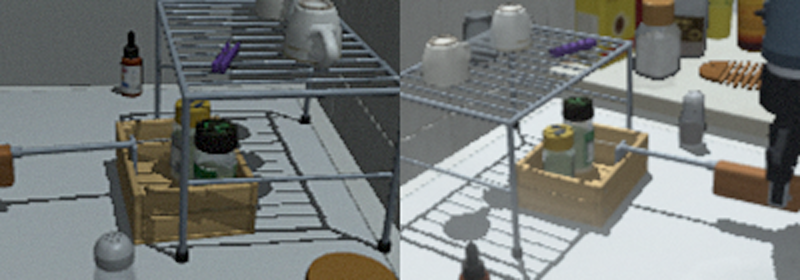

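```bash
python3 - <<'E'
from h import *
np.set_printoptions(precision=1,suppress=True)
S=cam("scene");D=cam("side")
print(onz(D,(238.5,245),62),onz(D,(228.5,211),62),onz(S,(278,226),62),onz(S,(304,201),62))
# unhook: forward, up, back out
robot.move_straight(tcp(-103,39),rate=40)
robot.move_straight(tcp(-103,95),rate=90)
o=robot.get_obs();print(o["clock"],o["wrist_force"])
C,d=snap("side","d5");S,s=snap("scene","s5")
cv2.imwrite("pics/v5.png",cv2.resize(np.hstack([d[150:290,170:370],s[130:270,180:380]]),(800,280),interpolation=cv2.INTER_CUBIC)[:,:,::-1])
E
```

```text
[ 588.9 -112.    62. ] [569.   44.7  62. ] [565.8  63.5  62. ] [572.9 -90.5  62. ]
17.8417 [-0.3  0.3 -2.1]
```

View pics/v5.png

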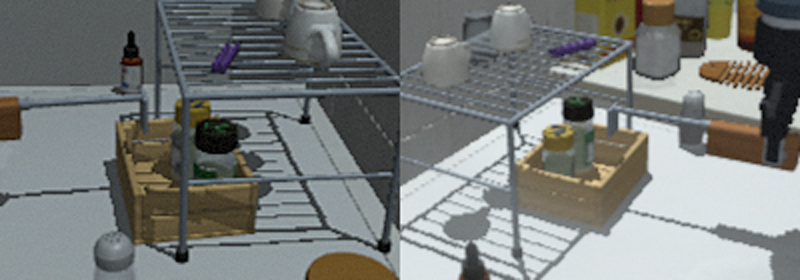

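```bash
python3 - <<'E'
from h import *
np.set_printoptions(precision=1,suppress=True)
robot.move_straight(tcp(-103,150),rate=120)
robot.move_straight(tcp(-118,150),rate=100)
robot.goto(tcp(-118,150),down(A0))
robot.goto(G0+[-5,0,60],down(A0))
robot.move_straight(G0+[-5,0,8],rate=80)
robot.move_straight(G0+[-5,0,1],rate=25)
o=robot.get_obs();print(o["clock"],o["wrist_force"],o["grip_width"])
hand.move_gripper(55); robot.pause(.2)
robot.move_straight(G0+[-5,0,120],rate=150)
robot.goto([330,-300,250],down(A0)); robot.pause(.5)
o=robot.get_obs();print(o["clock"],o["wrist_force"])
C,d=snap("side","d6");S,s=snap("scene","s6")
cv2.imwrite("pics/v6.png",cv2.resize(np.hstack([d[120:320,130:390],s[120:320,160:420]]),(800,308),interpolation=cv2.INTER_CUBIC)[:,:,::-1])
E
```

```text
22.5583 [-0.5  0.2 -0.7] 23.432370247382934
26.4 [ 0.  -0.5 -0.2]
```

View pics/v6.png

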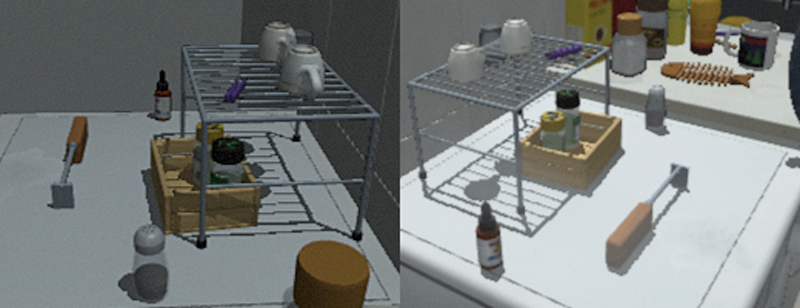

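The last picture shows the hook standing clear at about (63,190) in the side view, the crate's front wall well out past the rack, both jars upright and the bystanders where they were.

```bash
python3 -c "
from h import *
print(robot.hand_in())"
```

```text
the job is handed in; nothing more can be done
None
```

The job is handed in: I dragged the crate out with the hook until its front wall stood roughly 4–5 cm past the rack front, with both jars upright, the hook back on the washer top clear of the crate, and the other things looking unmoved in the last picture (about 26 s on the robot's clock).

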